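# Pop the narrow sample port at the grossing bench

### The job

Open the narrower of the two white sample ports by its push-push hatch: with a fingertip, gently press the hatch down at the ribs by its front edge once, then let go so that it pops up. Keep clear of it and watch for about two seconds, without touching it, that it stays fully open by itself; do not push it shut again, leave the wide port's hatch shut and do not pick up or shift anything else.

Things in the scene. Friction and masses are not known exactly. Their poses are not given: they have to be found in the camera images.
- cassette_port: the narrower of two white boxes (sample ports) 78 mm wide (own y), 190 mm deep (own x, front to rear), set into the bench top and standing out of it by 62 to 92 mm, each to its own height. Origin: on its middle line, 62 mm below the top of its walls; z up. An aluminium hatch 64 mm wide, 12 mm thick, covers own x -86 to +27 mm; shut, its top is 71 mm above the origin. Behind it is a flat deck level with the walls
- cassette_press (a point): the point to press: centre of the three ribs on top of the narrow hatch, 100 mm in front of its hinge line and 16 mm behind its front edge, midway across; it moves with the hatch. It yields at about 4 N; press it to its stop 5 to 6 mm down (6 to 10 N), then release. Less than 4 mm leaves it latched; pushing the opened hatch shut latches it again
- cassette_hatch (a joint): the narrow hatch, hinged along own y at own x = +30 mm, 65 mm above the port's origin. Angle in rad: 0 (with play, up to 0.015) shut and latched; negative while pressed in, to the stop at -0.055 (5.5 mm at the ribs); 1.0 fully open. Freed, it swings up by spring in about a second, following a finger still above it, and stays; its front edge is then about 95 mm higher than when shut
- cassette_latch (a joint): follower inside the narrow port's latch, hidden, in m: 0 while latched; about 0.006 while pressed home; 0.009 to 0.016 once released by one full press; above 0.017 if the hatch was pushed shut again
- jar_port: the wider of two white boxes (sample ports) 164 mm wide (own y), 190 mm deep (own x, front to rear), set into the bench top and standing out of it by 62 to 92 mm, each to its own height. Origin: on its middle line, 62 mm below the top of its walls; z up. An aluminium hatch 150 mm wide, 12 mm thick, covers own x -86 to +27 mm; shut, its top is 71 mm above the origin. Behind it is a flat deck level with the walls
- jar_hatch (a joint): the wide hatch, to be left shut; built and working like the narrow one: hinge angle, 0 shut, positive open
- forceps: steel forceps, 120 x 16 x 8 mm, lying on the bench between the two ports; origin: centre of the underside
- cassette_a: white tissue cassette, 40 x 28 x 7 mm, lying on the bench in front of the ports; origin: centre of the underside
- cassette_b: white tissue cassette like the other, lying on the flat rear deck of the wide port; origin: centre of the underside
- pot: small round lidded pot, 38 mm across and 45 mm tall, standing on the flat rear deck of the narrow port; origin: centre of the underside
- specimen_jar: lidded specimen jar, 60 mm across and 75 mm tall, standing in front of the ports; origin: centre of the underside
- flask: bottle, 64 mm across and 150 mm tall, standing to the left; origin: centre of the underside
Things that resemble listed ones, but are neither listed nor needed, are in the scene too. Leave any orange look-alike of the cassette_port alone.

How it is judged (in metres and radians):
On the way, in this order (a step that is already met when the one before it is completed fails the run):
1. the narrow hatch is pressed in below its latched place, at the ribs (value of joint cassette_hatch below -0.03 rad and value of joint cassette_latch above 0.0025 m and horizontal distance between the grasp point and cassette_press below 0.045 m).
2. let go, the narrow hatch stands open on its own, untouched by the robot, for one second (value of joint cassette_hatch above 0.85 rad and contact force between each of the fingers, the arm and cassette_port below 0.1 N), for 1 s.
At the end, for the whole second after the job is handed in: the narrow hatch stands at more than 0.85 rad, at rest and untouched by the robot, after a single press; the wide hatch is shut (within -0.02 to 0.05 rad) (all of step 2 and velocity of joint cassette_hatch below 0.05 rad/s and value of joint cassette_latch below 0.017 m and value of joint jar_hatch between -0.02 and 0.05 rad).
It fails at once if the narrow hatch is pressed a second time (pushed shut again) (value of joint cassette_latch above 0.017 m).
It fails at once if the wide hatch is pressed in or opened (value of joint jar_hatch above 0.1 rad or value of joint jar_hatch below -0.03 rad).
It fails at once if a port is pressed harder than 40 N (contact force between any of the fingers, the arm and cassette_port above 40 N or contact force between any of the fingers, the arm and jar_port above 40 N).
It fails at once if another thing on the bench is lifted, carried or shifted by more than 20 mm (distance of any of forceps, cassette_a, cassette_b, pot, specimen_jar, flask from where it was at the start of the episode above 0.02 m).
It also fails if it takes over 35 s, if anything falls off the work surface, if the arm or the gripper's body presses on something with over 40 N, if the wrist force passes 120 N, or if a joint passes its speed limit or range.

### The arm

A 6-joint arm with a two-finger parallel gripper is mounted at the origin on the work surface. World frame = base frame: x ahead of the robot, y to its left, z up, the work surface at z = 0. Lengths are in m, angles in degrees, forces in N, time in s.
With the tool pointing down it reaches from about 0.35 to 0.875 m from the base axis. Payload 4.2 kg.
Tool frame: the origin (TCP) lies between the finger pads; the fingertips stand 8 mm ahead of it and the grasp point (between the pads) lies 11 mm behind it; x points along the fingers, y is the direction in which the jaws open and shut, and the axes are right-handed (so a half turn about x gives the same grasp; the last joint's range is limited). The gripper opens to 87 mm and grips with 3 to 60 N. Pads are 19 mm wide; open, the fingers measure 117 mm over their backs; the gripper's body (75 mm by 190 mm) begins 51 mm behind the grasp point.
Start: joints at [88.27, 22.042, 0.453, 0, -68.411, -14.817], TCP at [0.178, 0.599, 0.231] pointing down, gripper open.
Joint ranges: [-179.83, 179.83], [-69.29, 118.12], [-61.27, 80.66], [-181.25, 117.63], [-171.15, -9.14], [-177.46, 177.46]. Speed limits (degrees/s): [159.86, 159.86, 180, 180, 180, 180].

### API

Orientations are given as a 3x3 rotation matrix whose columns are the frame's x, y, z axes.
In Python, from station import r gives the robot as it stands. The module is installed in compiled form; this text tells all that it offers.
- The arm moves only by the tool move_arm, never from a script. Its argument "increments" is one flat list of numbers, 7 for each row, row after row: the turn, a rotation vector about the tool's x, y, z in degrees, then the shift along the tool's x, y, z in m, then the finger opening in m, from 0 to 0.087. A call has 1 to 12 rows; each row is the pose to reach, as a shift and turn from the pose commanded when the call began, along the tool's axes at that moment; what a row does not reach only later rows make up. A row lasts 1/12 s, in which the tool goes at most 41.7 mm and 7.16 degrees, less where a joint would pass 70% of its speed; a pose out of reach is approached as far as the arm can. A call with a gripper value outside its range is refused whole. The fingers move at their own pace and stop on an object; the grip force is fixed at half the most. Time passes only in rows, so rows that repeat a pose let the fingers close. It gives the time, the measured TCP pose, the force and the opening at its end, in the units of the state.
- r.sense(): the state, without advancing time (a new reading comes with each control period).
- r.capture(name): name is "side" or "top" or "wrist"; returns the picture (400x640x3 uint8, red, green, blue); there is no depth.
- r.calibration(name): a dict with "fx", "fy", "cx", "cy" (pixels), "D" ([k1, k2, p1, p2, k3] as OpenCV has them; the pictures are not rectified), "rvec" (rotation vector, rad) and "tvec" (3), from world to camera coordinates, as OpenCV has them; the wrist camera has in their place "tool_from_camera" (4x4, takes a point from camera to tool coordinates, whose origin is the TCP and whose axes are the tool frame's). Camera axes: x right, y down, z forward; pixel columns grow to the right and rows downward; lengths in m; the calibration is good to about 2 mm. A picture is of the moment at which its call begins: read the wrist's pose just before it. calibration takes no time and is no camera call.
- r.finish_job(): hands the job in, once; it reports no verdict.
The state is a dict: "time_s": time; "joints": joint angles; "joint_velocities": joint speeds; "effort": joint torques, N m; "tcp_pos": TCP position; "ee_rot": TCP orientation; "wrist_force": force on the tool from outside, world axes, zero at the start; "moment": the same for the moment, N m; "gripper_width": opening from 0.0 (shut) to 1.0 (fully open).
Only numpy, scipy, OpenCV 4.12 (cv2) and the standard library are available. Lean on these libraries where they do the work, as an engineer would, in place of code of your own. Each camera call takes 0.05 s, during which the arm holds its last target.

## Working session

There is one attempt and no reset: what is moved stays moved. The work goes in short steps, Python scripts to look and compute and a tool call to move; the robot and the scene stay as the last step left them, time stands still between calls to the robot, and variables do not carry over. Pictures are saved under pics/ and viewed, and the job is handed in when it is done.

Besides the shell and the picture viewer there is one more tool, called by a JSON object that holds its "name" and its "arguments". move_arm: Moves the arm, as the interface text tells. Its arguments: {"type":"object","properties":{"increments":{"type":"array","items":{"type":"number"}}},"required":["increments"]}

```bash
mkdir -p pics
python3 - <<'E'
from station import r
import cv2
s=r.sense();print(s)
for n in("top","side","wrist"):
    im=r.capture(n);cv2.imwrite(f"pics/{n}0.png",im[:,:,::-1]);print(r.calibration(n))
E
```

```text
{'time_s': 0.0, 'joints': array([ 8.82696176e+01,  2.20897563e+01,  3.79813749e-01, -2.96646394e-02,
       -6.84115179e+01, -1.48166513e+01]), 'joint_velocities': array([-0.03477811, -0.0436955 , -0.002104  , -0.10822026,  0.01619124,
       -0.11343752]), 'effort': array([-6.73100549e-04, -3.90666926e+01,  1.87409592e+01,  4.22006294e+00,
        1.10414653e-02, -2.01623898e-04]), 'tcp_pos': array([0.17781157, 0.59855696, 0.22946866]), 'ee_rot': array([[-5.45217649e-04, -2.84984838e-01, -9.58531870e-01],
       [-2.10433302e-03, -9.58529563e-01,  2.84985349e-01],
       [-9.99997637e-01,  2.17244931e-03, -7.70957704e-05]]), 'wrist_force': array([-0.70279654, -0.46808333, -0.83471337]), 'moment': array([ 0.02148604, -0.0128987 , -0.03821702]), 'gripper_width': 1.000109213091313}
{'fx': 485.861373386821, 'fy': 485.861373386821, 'cx': 322.33492201783554, 'cy': 205.1616381465064, 'D': array([0.04496538, 0.        , 0.        , 0.        , 0.        ]), 'rvec': array([ 2.09772762, -2.14821593,  0.17996123]), 'tvec': array([0.10496543, 0.60777376, 1.37123383])}
{'fx': 461.4084723369928, 'fy': 461.4084723369928, 'cx': 311.3643389610707, 'cy': 200.44667885297494, 'D': array([-0.13392185,  0.        ,  0.        ,  0.        ,  0.        ]), 'rvec': array([ 2.32710725, -0.31126458,  0.10435134]), 'tvec': array([-0.56237217,  0.22050828,  1.18861121])}
{'fx': 324.20648038984785, 'fy': 324.20648038984785, 'cx': 328.1259659451086, 'cy': 193.64073687377868, 'D': array([-0.06454784,  0.        ,  0.        ,  0.        ,  0.        ]), 'tool_from_camera': array([[ 7.51201893e-04, -2.61218793e-01,  9.65279326e-01,
        -1.55301639e-01],
       [ 9.99999710e-01,  3.18349156e-04, -6.92072102e-04,
        -1.48220366e-05],
       [-1.26513619e-04,  9.65279566e-01,  2.61218957e-01,
        -7.16880782e-02],
       [ 0.00000000e+00,  0.00000000e+00,  0.00000000e+00,
         1.00000000e+00]])}
```

View pics/top0.png

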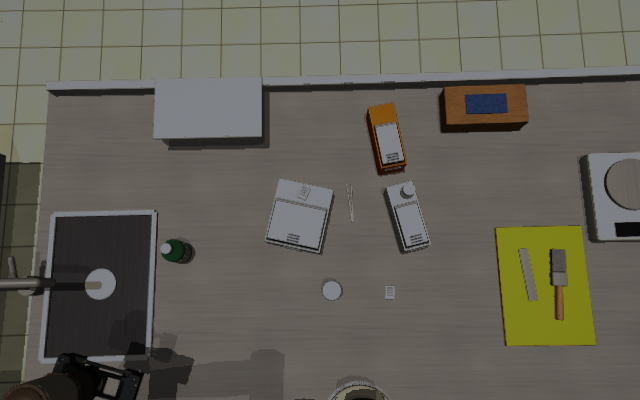

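View pics/side0.png

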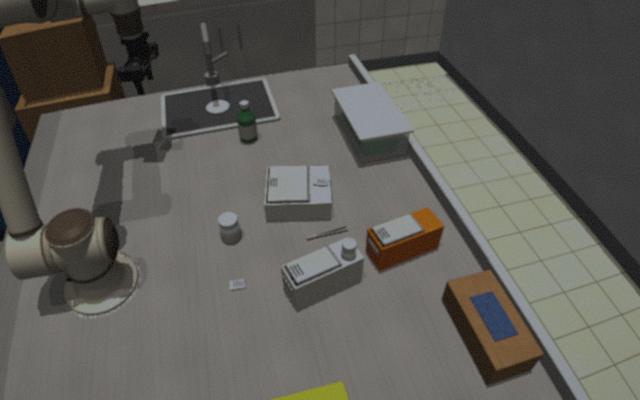

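View pics/wrist0.png

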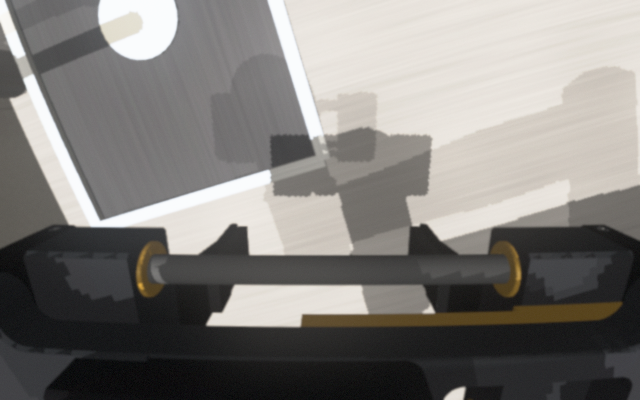

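The top view shows three boxes that could be meant: a wide white port at (299,215), a narrow white port with a pot on its deck at (408,216), and an orange look-alike at (387,137). The narrow white one fits the description. I'll enlarge it to confirm.

Run:
```python
import cv2
a=cv2.imread("pics/top0.png")[170:260,370:450];b=cv2.imread("pics/side0.png")[225:315,270:375]
cv2.imwrite("pics/tc.png",cv2.resize(a,None,fx=6.5,fy=6.5,interpolation=cv2.INTER_CUBIC))
cv2.imwrite("pics/sc.png",cv2.resize(b,None,fx=6.5,fy=6.5,interpolation=cv2.INTER_CUBIC))
```

```text
(no output)
```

View pics/tc.png

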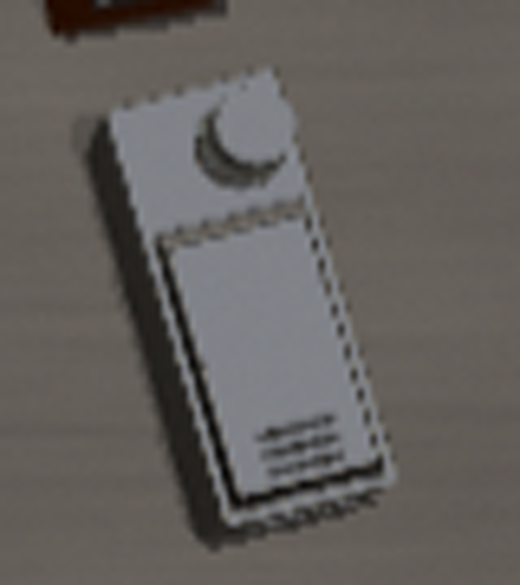

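View pics/sc.png

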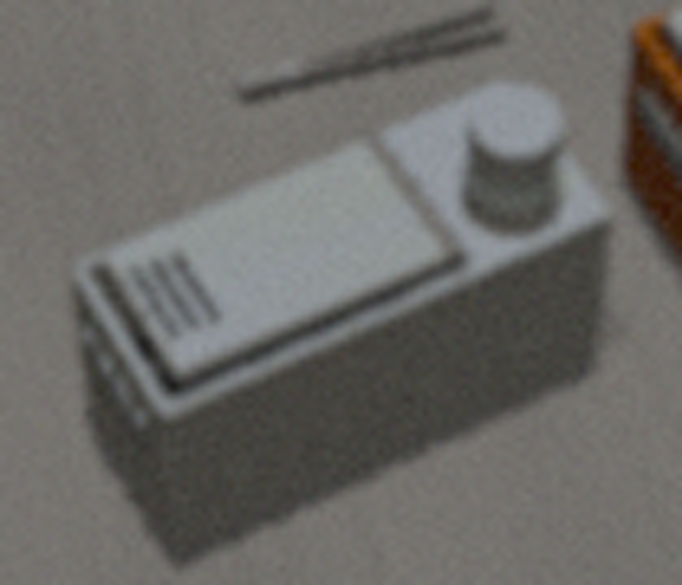

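The crops confirm it: a white body with an aluminium hatch, three ribs near the front edge and a pot on the rear deck. The ribs' centre is at top (416,238) and side (296.5,270). Next I triangulate.

```bash
cat > h.py <<'E'
from station import r
import numpy as np,cv2
def cam(n):
    c=r.calibration(n);K=np.array([[c['fx'],0,c['cx']],[0,c['fy'],c['cy']],[0,0,1]]);return K,c['D'],c['rvec'],c['tvec']
def ray(n,p):
    K,D,rv,tv=cam(n);u=cv2.undistortPoints(np.array([[p]],float),K,D)[0,0];R=cv2.Rodrigues(rv)[0]
    d=R.T@np.array([u[0],u[1],1]);return -R.T@tv,d/np.linalg.norm(d)
def tri(a,b):
    o1,d1=ray("top",a);o2,d2=ray("side",b)
    t=np.linalg.lstsq(np.c_[d1,-d2],o2-o1,rcond=None)[0];p=o1+t[0]*d1;q=o2+t[1]*d2
    return (p+q)/2,np.linalg.norm(p-q)
def atz(n,p,z):
    o,d=ray(n,p);return o+d*(z-o[2])/d[2]
T=lambda x,y:((x+.5)/6.5-.5+370,(y+.5)/6.5-.5+170)
S=lambda x,y:((x+.5)/6.5-.5+270,(y+.5)/6.5-.5+225)
E
python3 - <<'E'
from h import *
np.set_printoptions(precision=4,suppress=True)
for n,a,b in (("ribs",(302,444),(175,294)),("wallFR",(394,482),(168,412)),("wallFL",(226,526),(78,265)),("wallRR",(272,68),(608,215)),("hatchFR",(380,462),(180,376))):
    print(n,*tri(T(*a),S(*b)))
z=.09
P=[atz("top",T(*p),z) for p in((226,526),(394,482),(272,68),(108,110))];print(np.array(P))
d=P[2]+P[3]-P[0]-P[1];print(np.linalg.norm(d)/2,np.degrees(np.arctan2(d[1],d[0])),np.linalg.norm(P[0]-P[1]))
E
```

```text
ribs [ 0.5025 -0.169   0.1041] 0.0009505974471210289
wallFR [ 0.4881 -0.2099  0.0914] 0.00396875966419724
wallFL [ 0.4709 -0.1367  0.0911] 0.00436113639815075
wallRR [ 0.6703 -0.1676  0.0913] 0.0006033962160480217
hatchFR [ 0.4953 -0.2024  0.1008] 0.0027473258771387662
[[ 0.4689 -0.1369  0.09  ]
 [ 0.4862 -0.2101  0.09  ]
 [ 0.6709 -0.1679  0.09  ]
 [ 0.6537 -0.0946  0.09  ]]
0.18954149825518196 12.87194947869312 0.07526191179488478
```

{"name": "move_arm", "arguments": {"increments": [-1,0,0,0,0.01,-0.008,0,-2,0,0,0,0.03,-0.025,0,-4,0,0,0,0.06,-0.05,0,-6,0,0,0,0.09,-0.074,0,-8,0,0,0,0.12,-0.099,0,-10,0,0,0,0.15,-0.124,0,-12,0,0,0,0.18,-0.148,0,-14,0,0,0,0.21,-0.173,0,-16,0,0,0,0.24,-0.198,0,-18,0,0,0,0.27,-0.223,0,-20,0,0,0,0.3,-0.247,0,-22,0,0,0,0.33,-0.272,0]}}

```text
time_s: 1.15
tcp_pos: [0.3447, 0.2033, 0.2306]
ee_rot: [[0.0, 0.098, -0.995], [0.0, -0.995, -0.098], [-1.0, -0.0, -0.0]]
wrist_force: [0.4, 0.2, -1.0]
gripper_width: 0.175
```

{"name": "move_arm", "arguments": {"increments": [-1,0,0,0,0.035,-0.011,0,-2,0,0,0,0.073,-0.023,0,-3,0,0,0,0.11,-0.034,0,-4,0,0,0,0.148,-0.046,0,-5,0,0,0,0.185,-0.058,0,-6,0,0,0,0.222,-0.07,0,-7,0,0,0,0.26,-0.082,0,-7.3,0,0,0,0.297,-0.093,0,-7.3,0,0,0.01,0.335,-0.105,0,-7.3,0,0,0.025,0.365,-0.114,0,-7.3,0,0,0.04,0.38,-0.119,0,-7.3,0,0,0.05,0.386,-0.121,0]}}

```text
time_s: 2.15
tcp_pos: [0.5016, -0.1696, 0.1784]
ee_rot: [[-0.003, 0.217, -0.976], [0.0, -0.976, -0.217], [-1.0, -0.001, 0.003]]
wrist_force: [-0.4, 0.2, 0.3]
gripper_width: 0.008
```

Run:
```python
from station import r
import cv2
s=r.sense();print(s['time_s'],s['tcp_pos'],s['ee_rot'],s['wrist_force'],s['gripper_width'],s['joints'])
for n in("top","wrist","side"):
    im=r.capture(n)[:,:,::-1]
    cv2.imwrite(f"pics/{n}1.png",im)
```

```text
2.15 [ 0.50163165 -0.16961475  0.17842706] [[-2.64428112e-03  2.17274678e-01 -9.76106921e-01]
 [ 2.56776850e-04 -9.76110154e-01 -2.17276093e-01]
 [-9.99996471e-01 -8.25180733e-04  2.52531855e-03]] [-0.36063389  0.22847485  0.3104307 ] 0.008495275384891051 [-1.12435531e+00  1.54880262e+01 -1.72430249e+01 -1.39281035e-02
 -5.74207155e+01  1.03680947e+02]
```

View pics/wrist1.png

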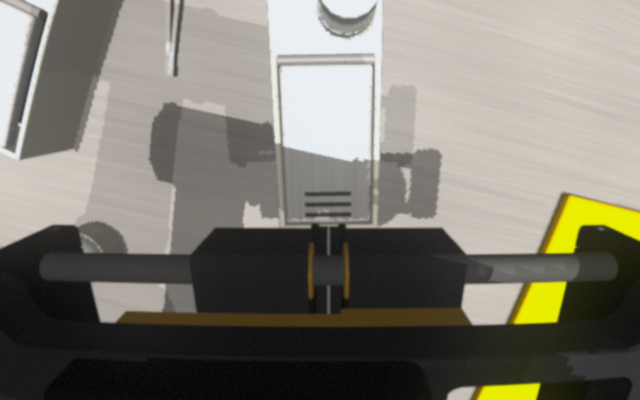

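View pics/side1.png

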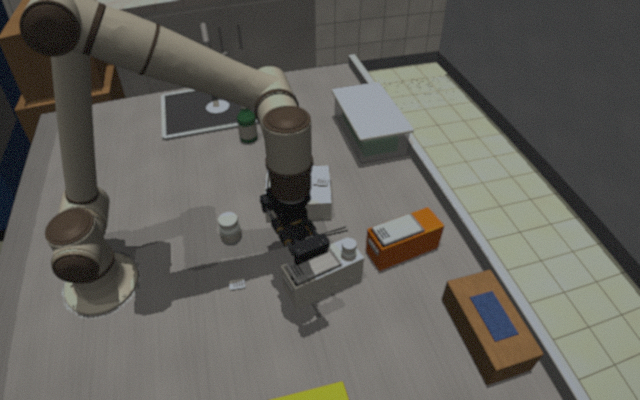

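The wrist view shows the hatch straight ahead, with the ribs' centre at (328,204) and the closed fingertips at about x 328. I'll check that position against the triangulation.

Run:
```python
from h import *
c=r.calibration("wrist");K=np.array([[c['fx'],0,c['cx']],[0,c['fy'],c['cy']],[0,0,1]])
s=r.sense();R=s['ee_rot'];M=c['tool_from_camera']
for p,z in (((328,204),.1005),((328,204),.104),((329,222),.1005),((278,228),.0915),((379,228),.0915)):
    u=cv2.undistortPoints(np.array([[p]],float),K,c['D'])[0,0]
    d=R@M[:3,:3]@np.array([*u,1]);o=R@M[:3,3]+s['tcp_pos']
    print(p,o+d*(z-o[2])/d[2])
```

```text
(328, 204) [ 0.50102009 -0.16722691  0.1005    ]
(328, 204) [ 0.50207196 -0.16699505  0.104     ]
(329, 222) [ 0.48708971 -0.17115804  0.1005    ]
(278, 228) [ 0.46978004 -0.13310418  0.0915    ]
(379, 228) [ 0.48767574 -0.21219236  0.0915    ]
```

Wrist and triangulation agree to about 2 mm, and the TCP is already over the ribs. I'll go down to just above them.

{"name": "move_arm", "arguments": {"increments": [0,0,0,0.01,0,0,0,0,0,0,0.03,0,0,0,0,0,0,0.045,0,0,0,0,0,0,0.055,0,0,0,0,0,0,0.06,0,0,0,0,0,0,0.06,0,0,0,0,0,0,0.06,0,0,0]}}

```text
time_s: 2.88
tcp_pos: [0.5024, -0.1671, 0.1212]
ee_rot: [[0.001, 0.222, -0.975], [-0.0, -0.975, -0.222], [-1.0, 0.001, -0.001]]
wrist_force: [-0.3, -0.4, 0.7]
gripper_width: 0.005
```

{"name": "move_arm", "arguments": {"increments": [0,0,0,0.003,0,0,0,0,0,0,0.006,0,0,0,0,0,0,0.008,0,0,0,0,0,0,0.009,0,0,0,0,0,0,0.01,0,0,0]}}

```text
time_s: 3.3
tcp_pos: [0.5019, -0.1675, 0.1105]
ee_rot: [[0.0, 0.221, -0.975], [-0.0, -0.975, -0.221], [-1.0, 0.0, -0.0]]
wrist_force: [-0.1, -0.5, 0.1]
gripper_width: 0.003
```

{"name": "move_arm", "arguments": {"increments": [0,0,0,0.001,0,0,0,0,0,0,0.002,0,0,0,0,0,0,0.003,0,0,0,0,0,0,0.003,0,0,0]}}

```text
time_s: 3.63
tcp_pos: [0.5018, -0.1676, 0.1078]
ee_rot: [[0.0, 0.221, -0.975], [-0.0, -0.975, -0.221], [-1.0, 0.0, 0.0]]
wrist_force: [-2.3, -0.6, 3.8]
gripper_width: 0.003
```

{"name": "move_arm", "arguments": {"increments": [0,0,0,0.001,0,0,0,0,0,0,0.002,0,0,0,0,0,0,0.003,0,0,0,0,0,0,0.004,0,0,0,0,0,0,0.004,0,0,0]}}

```text
time_s: 4.05
tcp_pos: [0.5018, -0.1676, 0.1041]
ee_rot: [[-0.0, 0.221, -0.975], [-0.0, -0.975, -0.221], [-1.0, 0.0, 0.0]]
wrist_force: [-3.1, -0.8, 8.0]
gripper_width: 0.005
```

{"name": "move_arm", "arguments": {"increments": [0,0,0,0.001,0,0,0,0,0,0,0.0015,0,0,0,0,0,0,0.0015,0,0,0]}}

```text
time_s: 4.3
tcp_pos: [0.5018, -0.1677, 0.1039]
ee_rot: [[0.0, 0.222, -0.975], [-0.001, -0.975, -0.222], [-1.0, 0.001, 0.0]]
wrist_force: [-6.3, 1.0, 16.0]
gripper_width: 0.006
```

The force jumped to 16 N with no further travel, so the hatch is at its stop. Now I release, going up and back towards the front.

{"name": "move_arm", "arguments": {"increments": [0,0,0,-0.02,0,0.002,0,0,0,0,-0.05,0,0.025,0,0,0,0,-0.07,0,0.06,0,0,0,0,-0.085,0,0.095,0,0,0,0,-0.09,0,0.125,0,0,0,0,-0.09,0,0.145,0,0,0,0,-0.09,0,0.15,0,0,0,0,-0.09,0,0.15,0]}}

```text
time_s: 4.97
tcp_pos: [0.3547, -0.2006, 0.1919]
ee_rot: [[0.001, 0.22, -0.976], [0.0, -0.976, -0.22], [-1.0, -0.0, -0.001]]
wrist_force: [-0.0, 0.2, -0.0]
gripper_width: 0.008
```

Run:
```python
from station import r
import cv2
s=r.sense();print(s['time_s'],s['tcp_pos'],s['wrist_force'])
for n in("side","wrist"):
    cv2.imwrite(f"pics/{n}2.png",r.capture(n)[:,:,::-1])
```

```text
4.9667 [ 0.35469389 -0.20059805  0.1919332 ] [-0.04088725  0.18069024 -0.00247977]
```

View pics/side2.png

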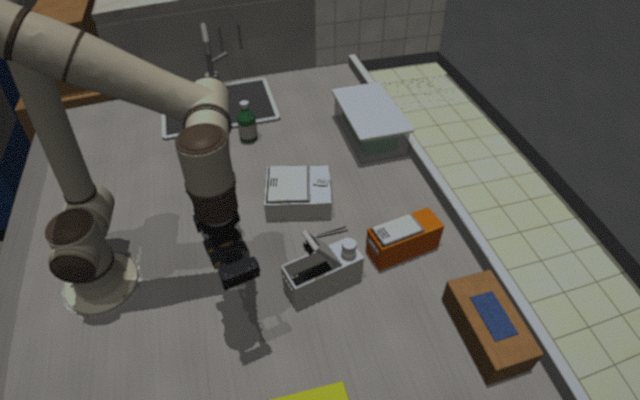

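View pics/wrist2.png

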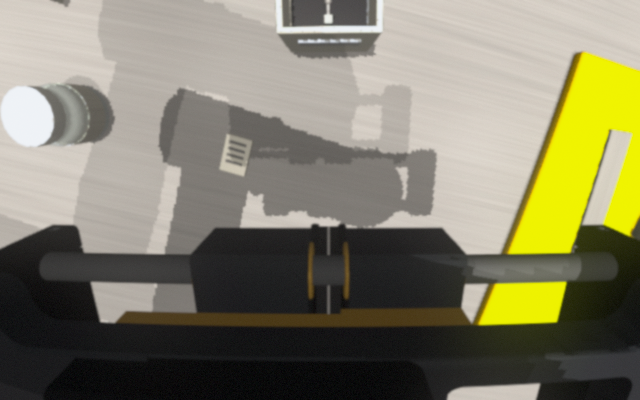

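The hatch is up: in the side view its raised edge is near (305,238) and the port's interior is visible. The arm is clear of it. I'll hold still for over two seconds to watch.

{"name": "move_arm", "arguments": {"increments": [0,0,0,0,0,0,0,0,0,0,0,0,0,0,0,0,0,0,0,0,0,0,0,0,0,0,0,0,0,0,0,0,0,0,0,0,0,0,0,0,0,0,0,0,0,0,0,0,0,0,0,0,0,0,0,0,0,0,0,0,0,0,0,0,0,0,0,0,0,0,0,0,0,0,0,0,0,0,0,0,0,0,0,0]}}

```text
time_s: 6.07
tcp_pos: [0.3555, -0.2006, 0.1921]
ee_rot: [[0.0, 0.221, -0.975], [-0.0, -0.975, -0.221], [-1.0, 0.0, -0.0]]
wrist_force: [0.6, -0.5, -0.4]
gripper_width: 0.009
```

{"name": "move_arm", "arguments": {"increments": [0,0,0,0,0,0,0,0,0,0,0,0,0,0,0,0,0,0,0,0,0,0,0,0,0,0,0,0,0,0,0,0,0,0,0,0,0,0,0,0,0,0,0,0,0,0,0,0,0,0,0,0,0,0,0,0,0,0,0,0,0,0,0,0,0,0,0,0,0,0,0,0,0,0,0,0,0,0,0,0,0,0,0,0]}}

```text
time_s: 7.07
tcp_pos: [0.3556, -0.2006, 0.1921]
ee_rot: [[0.0, 0.221, -0.975], [-0.0, -0.975, -0.221], [-1.0, 0.0, -0.0]]
wrist_force: [-0.0, -0.5, 0.1]
gripper_width: 0.007
```

{"name": "move_arm", "arguments": {"increments": [0,0,0,0,0,0,0,0,0,0,0,0,0,0,0,0,0,0,0,0,0,0,0,0,0,0,0,0,0,0,0,0,0,0,0,0,0,0,0,0,0,0]}}

```text
time_s: 7.57
tcp_pos: [0.3555, -0.2006, 0.192]
ee_rot: [[-0.0, 0.221, -0.975], [0.0, -0.975, -0.221], [-1.0, -0.0, 0.0]]
wrist_force: [-0.5, 0.5, -0.4]
gripper_width: 0.004
```

Run:
```python
from h import *
s=r.sense();print(s['time_s'],s['tcp_pos'],s['wrist_force'])
a=r.capture("side")[:,:,::-1][150:320,215:375];b=r.capture("top")[:,:,::-1];
cv2.imwrite("pics/side3.png",cv2.resize(a,None,fx=3.4,fy=3.4,interpolation=cv2.INTER_CUBIC))
cv2.imwrite("pics/top3.png",cv2.resize(b[160:320,250:450],None,fx=3.6,fy=3.6,interpolation=cv2.INTER_CUBIC))
# predicted front-edge mid of the hatch top when at angle th
ax=np.array([.975,.222,0]);rib=np.array([.502,-.168,.101]);hz=rib+ax*.100;hz[2]=.0943
ay=np.array([-.222,.975,0])
for th in (0,.7,.85,1.0):
    for w in(-.032,.032):
        v=-ax*.116*np.cos(th)+np.array([0,0,.116*np.sin(th)])+.006*(np.array([0,0,np.cos(th)])+ax*np.sin(th))+hz+ay*w
        o=[]
        for n,(x0,y0,k) in(("side",(215,150,3.4)),("top",(250,160,3.6))):
            K,D,rv,tv=cam(n);p=cv2.projectPoints(v[None],rv,tv,K,D)[0][0,0];o+=[(p-[x0,y0])*k]
        print(th,w,np.round(o))
```

```text
7.5667 [ 0.35554414 -0.20056191  0.19204878] [-0.54790812  0.49934644 -0.44866863]
0 -0.032 [[275. 452.]
 [641. 291.]]
0 0.032 [[235. 386.]
 [561. 311.]]
0.7 -0.032 [[313. 368.]
 [649. 240.]]
0.7 0.032 [[270. 302.]
 [565. 261.]]
0.85 -0.032 [[330. 349.]
 [648. 221.]]
0.85 0.032 [[286. 284.]
 [563. 242.]]
1.0 -0.032 [[350. 331.]
 [645. 200.]]
1.0 0.032 [[305. 267.]
 [560. 221.]]
```

View pics/side3.png

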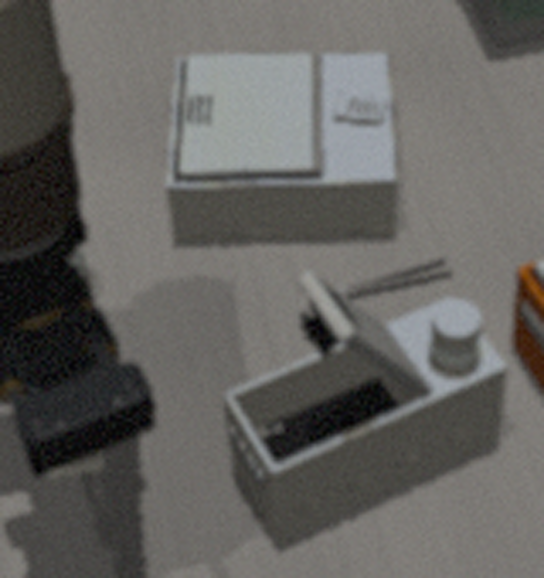

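View pics/top3.png

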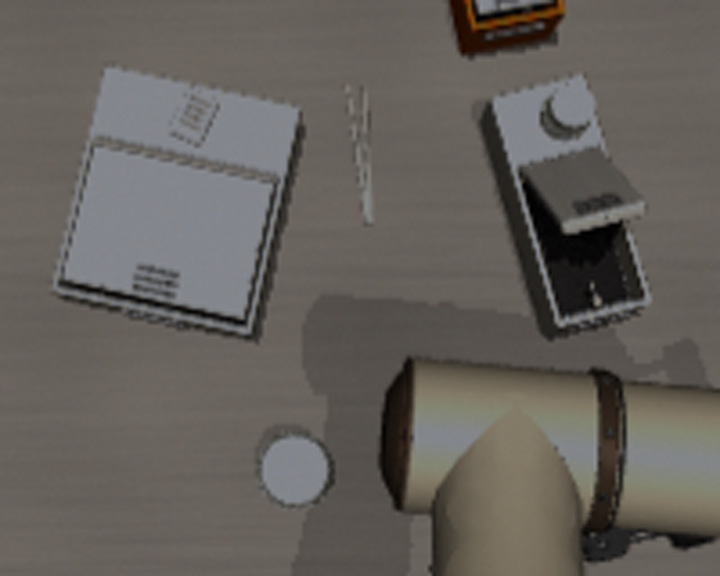

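The observed hatch front corners are at side crop (310,272) and (352,332), and top crop (645,203) and (565,225). They match the prediction for 1.0 rad, and the wide hatch is shut.

```bash
python3 -c "
from station import r
print(r.finish_job())"
```

```text
the job is handed in; nothing more can be done
None
```

The narrow white port's hatch is open after a single press at its ribs, and I have handed the job in; the hand-in gave no verdict.

- **Press:** I pressed with the closed fingertips until the hatch hit its stop, which took about 5 mm. The force was about 8 N just before the stop and reached 16 N for a moment on it. That is above the 6–10 N you gave, but well below the 40 N limit.
- **Release:** I then lifted the fingers clear towards the front, and the hatch popped up.
- **Check:** I held still and clear for about 2.6 s, with the wrist force at noise level. In the last side and top pictures the hatch's front corners matched a predicted opening of about 1.0 rad to within 1–2 camera pixels.
- **Everything else:** The wide port's hatch was still shut. The pot, forceps, both cassettes, jar and flask did not appear to have moved in the later pictures, though I judged that by eye.
- **Not checked:** I could not see the hidden latch directly.

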